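# Spin the vial carousel and brake it on its mark

### The arm

A 7-joint arm with a two-finger parallel gripper is mounted at the origin on the work surface; the furniture and walls round the work are solid. World frame = base frame: x ahead of the robot, y to its left, z up, the work surface at z = 0. Lengths are in m, angles in rad, forces in N, time in s.
With the tool pointing down it reaches from about 0.425 to 0.875 m from the base axis. Payload 4.7 kg.
Tool frame: the origin (TCP) lies midway between the tips of the shut fingers; the grasp point (between the pads) lies 19 mm behind it (pinch_z is the distance from the TCP to the grasp point, in m); z points along the fingers, y is the line along which they close (so a half turn about z gives the same grasp; the last joint's range is limited). The gripper opens to 87 mm and grips with 3 to 60 N. Pads are 19 mm wide; open, the fingers measure 117 mm over their backs; the gripper's body (75 mm by 190 mm) begins 51 mm behind the grasp point.
Start: joints at [1.224, 0.321, -0.07, 1.45, 0.023, 1.371, -0.057], TCP at [0.229, -0.608, 0.223] pointing down, gripper open.
Joint ranges: [-2.86, 2.86], [-0.3, 2.09], [-1.38, 1.24], [0.06, 2.45], [-1.56, 4.7], [0.09, 2.05], [-2.69, 2.69]. Speed limits (rad/s): [2.57, 2.57, 3.14, 3.14, 3.14, 3.14, 3.14].

### API

Orientations are given as a unit quaternion [x, y, z, w].
In Python, from bench import * gives the robot as it stands. The module is installed in compiled form; this text tells all that it offers.
- The arm moves only by the tool play_rows, never from a script. Its argument "deltas" is a list of rows, each a list of 7 numbers: the turn, a rotation vector about the tool's x, y, z scaled (see below), then the shift along the tool's x, y, z scaled (see below), then the closure, from -1 (fully open) to 1 (shut). In form: [[wx, wy, wz, tx, ty, tz, claw], ...]. A call has exactly 5 rows; each row is the pose to reach, as a shift and turn from the pose commanded when the call began, along the tool's axes at that moment, turning the shorter way round; what a row does not reach only later rows make up. The controller multiplies each number of a shift by 0.2 m and each number of a turn by 360 degrees. A row lasts 1/12 s, in which the tool goes at most 41.7 mm and 7.16 degrees, less where a joint would pass 70% of its speed; a pose out of reach is approached as far as the arm can. A call with a number of a shift or a turn outside -1 to 1 is refused whole. A call with a gripper value outside its range is refused whole. The fingers move at their own pace and stop on an object; "squeeze" is the grip in N (left out, the last holds). Time passes only in rows, so rows that repeat a pose let the fingers close, or fill a call up. It gives the time, the measured TCP pose, the force, the opening and the grip force at its end, in the units of the state.
- observe(): the state, without advancing time (a new reading comes with each control period).
- snapshot(name): name is "scene" or "top"; returns a dict with "frame" (480x640x3 uint8, red, green, blue), "fx", "fy", "cx", "cy" (pixels), "dist_coeffs" ([k1, k2, p1, p2, k3] as OpenCV has them; the pictures are not rectified), "cam_to_world" (4x4, takes a point from camera to world coordinates). Camera axes: x right, y down, z forward; pixel columns grow to the right and rows downward; lengths in m; the calibration is good to about 2 mm. A picture is of the moment at which its call begins. There is no depth.
- job_done(): hands the job in; it is judged then, once.
Trained networks look in a picture, given as the dict that the camera call returned (one of the last four; its "shot" number tells which), for a name from the list of things; names that differ only in an ending like _2 or _b are one class to them, and where a whole thing is asked for, a point or a joint stands for the part that bears it (a point fixed in the world has none). Each returns a list of dicts, best first, with "p" (0 to 1); they miss things now and then, are a little off and sometimes report something else, mostly with a low value. They report only what shows in the picture. A call takes as long as a camera call.
- search_frame(picture, name): "bbox" ([left, top, right, bottom] in pixels, round what is visible of it).
- trace(picture, name): "mask" (480x640 bool, what is visible of it) and "bbox" ([left, top, right, bottom] in pixels, round what is visible of it).
- pinpoint(picture, name): "location" ([column, row] in pixels: a listed point, or the origin of a listed thing).
The state is a dict: "t": time; "q": joint angles; "dq": joint speeds; "tau": joint torques, N m; "ee_pos": TCP position; "eef_rot": TCP orientation; "ft_force": force on the tool from outside, world axes, zero at the start; "ft_torque": the same for the moment, N m; "opening": finger opening in m; "grasp_force": force on a finger pad.
Only numpy, scipy, OpenCV 4.12 (cv2) and the standard library are available. Lean on these libraries where they do the work, as an engineer would, in place of code of your own. Each camera call takes 0.05 s, during which the arm holds its last target. There are 200 camera calls.

### The job

Check that the vial carousel runs freely and park it at its loading position: flick the blue pin on the white disc so that the disc spins anticlockwise (seen from above), and let it coast untouched for at least one full turn. Then brake it gently with a fingertip on the disc so that it stops with the red mark within the green band: touch the disc only as the red mark comes to the green band, and do not touch the pin again. Finish with the fingertip still resting on the disc to hold it there, and leave the vials and the brown bottle standing where they are.

Things in the scene. Friction and masses are not known exactly. Their poses are not given: they have to be found in the camera images.
- carousel: Fixed round grey base of the vial carousel, 270 mm across, top 30 mm above the bench. Origin on the bench at its centre, under the vertical spindle; its x axis points to the middle of the green band.
- turntable (a joint): Angle of the white disc, rad, growing anticlockwise seen from above, unlimited and unwrapped. At 0 the pin lies towards the green band; the red mark is mid-band at 3.5, 9.78, 16.07, ... Starts at rest between 0 and 1.6. Left alone the disc loses 0.75 to 1.3 rad/s in each turn. A finger pushing the pin at 0.1 m/s along its tangent until it slips past sends it off at 2 to 5 rad/s, which is plenty.
- disc: White turning disc, 220 mm across, 14 mm thick, flat top 54 mm above the bench. Origin on the spindle at its underside; x towards the pin. Hub cap and dark wells are surface marks. The plain ring from 65 mm radius outward is for braking; the pin never sweeps there. Sprung: pressed, it gives straight down, first at 1 to 3 N, then 1 N per mm, up to 8 mm; 3 to 6 mm stops it almost at once.
- pin_mid (a point): Blue upright rubber-sleeved pin on the disc, 14 mm across, standing 35 mm above the disc top (to 89 mm above the bench), 50 mm from the spindle. This point is on its axis, half-way up, 18 mm above the disc top.
- disc_centre (a point): Centre of the disc's top face, on the spindle axis.
- red_mark (a point): Point on the red stripe (38 mm long radially, 10 mm wide) on the disc's top near the rim, 100 mm from the spindle; lies 2.78 rad anticlockwise of the pin.
- green_band (a point): The fixed point that the red mark passes at the middle of the green band, 100 mm from the spindle at the height of the disc top. The green band itself is painted on the base beside the rim and reaches 15 degrees to either side of this.
- vial_a: Loose small white-capped vial, 23 mm across, 45 mm high, beside the carousel; origin under its centre. Bystander.
- vial_b: Loose small white-capped vial, 23 mm across, 45 mm high, a little farther round; origin under its centre. Bystander.
- amber_bottle: Loose brown bottle with a black cap, 48 mm across, 114 mm high; origin under its centre. Bystander.

How it is judged:
On the way, in this order (a step that is already met when the one before it is completed fails the run):
1. the disc has been flicked anticlockwise and, untouched, is still turning after at least a full turn (contact force between each of the fingers, the arm and carousel below 0.1 N and value of joint turntable above 8 rad and velocity of joint turntable above 0.1 rad/s), for 0.1 s.
2. a fingertip on the disc has stopped it with the red mark in the green band (horizontal distance between red_mark and green_band below 0.027 m and velocity of joint turntable between -0.04 and 0.04 rad/s and contact force between the fingers and disc above 0.5 N and contact force between the fingers and disc_c1 below 0.3 N), for 0.2 s.
At the end, for the whole second after the job is handed in: The disc is at rest (under 0.04 rad/s) with the red mark within the green band (within 27 mm of its middle, about 15 degrees), a fingertip rests on the disc (over 0.5 N) and not on the pin (all of step 2); the arm keeps its last pose, push and grip.
It fails at once if the carousel is touched after the flick while the red mark is outside the green band (more than 42 mm, about 24 degrees, from its middle) (contact force between any of the fingers, the arm and carousel above 0.5 N and value of joint turntable above 5 rad and horizontal distance between red_mark and green_band above 0.042 m).
It fails at once if the pin is touched again after the flick (contact force between any of the fingers, the arm and disc_c1 above 0.3 N and value of joint turntable above 5 rad).
It fails at once if the disc is pressed with more than 60 N (contact force between any of the fingers, the arm and disc_c0 above 60 N).
It fails at once if a vial or the brown bottle is moved more than 15 mm, lifted or tipped (distance of any of vial_a, vial_b, amber_bottle from where it was at the start of the episode above 0.015 m or angle between any of vial_a, vial_b, amber_bottle's own z axis and vertical above 0.3 rad).
It also fails if it takes over 56 s, if anything falls off the work surface, if the arm or the gripper's body presses on something with over 40 N, if the wrist force passes 120 N, or if a joint passes its speed limit or range.

## Working session

There is one attempt and no reset: what is moved stays moved. The work goes in short steps, Python scripts to look and compute and a tool call to move; the robot and the scene stay as the last step left them, time stands still between calls to the robot, and variables do not carry over. Pictures are saved under pics/ and viewed, at most 10 in all, crops included, and the job is handed in when it is done.

Besides the shell and the picture viewer there is one more tool, called by a JSON object that holds its "api" and its "payload", one argument or row to a line. play_rows: Moves the arm, as the interface text tells. Its arguments: {"type":"object","properties":{"deltas":{"type":"array"},"squeeze":{"type":"number"}},"required":["deltas"]}

```bash
mkdir -p pics; cat > h.py <<'E'
from bench import *
import numpy as np, cv2
def ray(s,px,z):
    K=np.array([[s["fx"],0,s["cx"]],[0,s["fy"],s["cy"]],[0,0,1.]])
    n=cv2.undistortPoints(np.array([[px]],float),K,np.array(s["dist_coeffs"],float))[0,0]
    T=np.array(s["cam_to_world"]);d=T[:3,:3]@np.array([n[0],n[1],1]);o=T[:3,3]
    return o+d*(z-o[2])/d[2]
Z=dict(carousel=0,pin_mid=.072,disc_centre=.054,red_mark=.054,green_band=.054,vial_a=0,amber_bottle=0)
def find(s,names=Z):
    for n in names:
        for r in pinpoint(s,n)[:3 if n=="vial_a" else 1]:
            print(n,round(r["p"],2),np.round(r["location"],1),np.round(ray(s,r["location"],Z[n]),4))
def save(s,f): cv2.imwrite("pics/"+f,cv2.cvtColor(s["frame"],cv2.COLOR_RGB2BGR))
E
python3 - <<'E'
from h import *
o=observe();print({k:np.round(o[k],3) for k in("t","ee_pos","eef_rot","ft_force","opening")})
for c in("top","scene"):
    s=snapshot(c);save(s,c+"1.png");print(c);find(s)
E
```

```text
{'t': np.float64(0.0), 'ee_pos': array([ 0.229, -0.608,  0.221]), 'eef_rot': array([ 0.984,  0.179, -0.   , -0.001]), 'ft_force': array([-0.229, -0.355, -0.948]), 'opening': np.float64(0.087)}
top
carousel 0.71 [354.2 286.4] [ 0.532  -0.1075  0.    ]
pin_mid 0.77 [326.6 270.8] [ 0.5524 -0.061   0.072 ]
disc_centre 0.86 [357.7 286.6] [ 0.527  -0.1122  0.054 ]
red_mark 0.7 [399.4 326.7] [ 0.4599 -0.1793  0.054 ]
green_band 0.67 [326.1 237.3] [ 0.6119 -0.0603  0.054 ]
vial_a 0.75 [248.9 274.1] [0.5571 0.0811 0.    ]
vial_a 0.55 [279.6 210.8] [0.6727 0.0261 0.    ]
amber_bottle 0.64 [332.  172.5] [ 0.7436 -0.0711  0.    ]
scene
carousel 0.85 [366.  289.6] [ 0.5368 -0.1096  0.    ]
pin_mid 0.77 [334.1 259.7] [ 0.5502 -0.0581  0.072 ]
disc_centre 0.92 [370.5 268.5] [ 0.5235 -0.105   0.054 ]
green_band 0.9 [314.5 243.3] [ 0.6186 -0.0662  0.054 ]
vial_a 0.67 [255.6 272.4] [0.6626 0.0175 0.    ]
vial_a 0.66 [249.1 327.8] [0.5575 0.0804 0.    ]
amber_bottle 0.86 [280.7 229. ] [ 0.7457 -0.0732  0.    ]
```

View pics/top1.png

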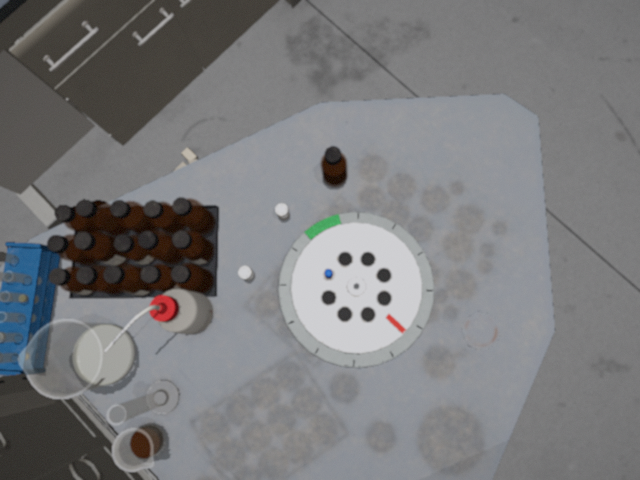

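View pics/scene1.png

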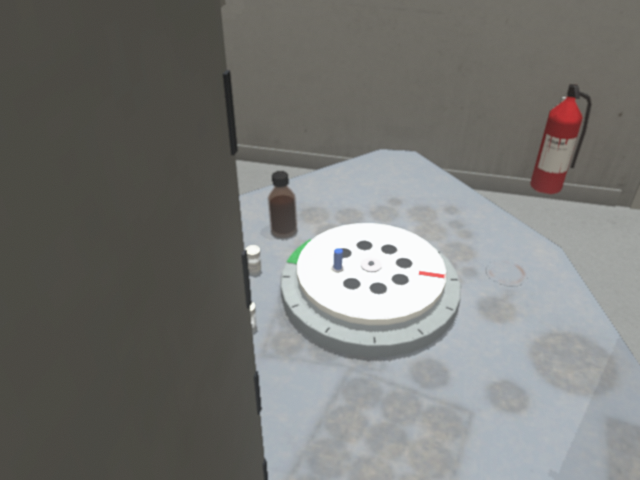

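Top view: white disc centred at about (357,287), pin at (328,272), red stripe at (396,324), green band at (323,227), vials at (246,273) and (281,211), bottle at (334,167). The scene view agrees with these. Pin radius and red offset are consistent: the pin sits about 65° in world, the green band about 28°. Now I approach with the gripper shut.

{"api": "play_rows", "payload": {
  "deltas": [
    [0,0,0,0.17,-0.12,0,1],
    [0,0,0,0.34,-0.24,0,1],
    [0,0,0,0.51,-0.36,0,1],
    [0,0,0,0.68,-0.48,0,1],
    [0,0,0,0.85,-0.6,0,1]
  ],
  "squeeze": 20
}}

```text
t: 1.22
ee_pos: [0.3469, -0.4342, 0.2228]
eef_rot: [0.984, 0.179, 0.0, 0.0]
ft_force: [1.2, -0.2, 1.3]
opening: 0.0617
grasp_force: 0.0
```

{"api": "play_rows", "payload": {
  "deltas": [
    [0,0,0,0.17,-0.12,0,1],
    [0,0,0,0.34,-0.24,0,1],
    [0,0,0,0.51,-0.36,0,1],
    [0,0,0,0.68,-0.48,0,1],
    [0,0,0,0.85,-0.6,0,1]
  ]
}}

```text
t: 1.63
ee_pos: [0.4636, -0.2618, 0.223]
eef_rot: [0.984, 0.179, 0.0, 0.001]
ft_force: [0.7, -0.8, 0.2]
opening: 0.0284
grasp_force: 0.0
```

{"api": "play_rows", "payload": {
  "deltas": [
    [0,0,-0.019,0.17,-0.12,0,1],
    [0,0,-0.038,0.34,-0.24,0,1],
    [0,0,-0.057,0.51,-0.36,0,1],
    [0,0,-0.076,0.68,-0.48,0,1],
    [0,0,-0.095,0.85,-0.6,0,1]
  ]
}}

```text
t: 2.05
ee_pos: [0.5804, -0.0896, 0.223]
eef_rot: [0.886, 0.463, 0.0, 0.0]
ft_force: [0.1, -0.5, 0.3]
opening: 0.0015
grasp_force: 0.0
```

{"api": "play_rows", "payload": {
  "deltas": [
    [0,0,-0.019,0,0,0,1],
    [0,0,-0.028,0,0,0,1],
    [0,0,-0.028,0,0,0,1],
    [0,0,-0.028,0,0,0,1],
    [0,0,-0.028,0,0,0,1]
  ]
}}

```text
t: 2.47
ee_pos: [0.5793, -0.0921, 0.2226]
eef_rot: [0.844, 0.536, -0.0, 0.0]
ft_force: [-0.7, -0.5, -0.3]
opening: 0.0005
grasp_force: 0.0
```

```bash
cat >> h.py <<'E'
from scipy.spatial.transform import Rotation as R
def togo(p):
    o=observe();r=R.from_quat(o["eef_rot"]);print("t",o["t"],"pos",np.round(o["ee_pos"],4),"x",np.round(r.apply([1,0,0]),3),"y",np.round(r.apply([0,1,0]),3),"f",np.round(o["ft_force"],2),"open",round(o["opening"],3))
    print("units",np.round(r.inv().apply(np.array(p)-o["ee_pos"])/.2,3))
E
python3 - <<'E'
from h import *
togo([.591,-.081,.12])
s=snapshot("top");find(s,["pin_mid","disc_centre","green_band","red_mark"]);save(s,"top2.png")
E
```

```text
t 2.4667 pos [ 0.5793 -0.0921  0.2226] x [ 0.426  0.905 -0.   ] y [ 0.905 -0.426  0.   ] f [-0.73 -0.48 -0.34] open 0.001
units [0.075 0.029 0.513]
```

{"api": "play_rows", "payload": {
  "deltas": [
    [0,0,0,0.13,-0.1,0.08,1],
    [0,0,0,0.25,-0.2,0.26,1],
    [0,0,0,0.25,-0.2,0.44,1],
    [0,0,0,0.25,-0.2,0.62,1],
    [0,0,0,0.25,-0.2,0.78,1]
  ]
}}

```text
t: 3.13
ee_pos: [0.5636, -0.0284, 0.0648]
eef_rot: [0.843, 0.537, -0.0, 0.0]
ft_force: [-0.5, -0.6, -0.5]
opening: 0.0009
grasp_force: 0.0
```

{"api": "play_rows", "payload": {
  "deltas": [
    [0,0,0,0,0,0.01,1],
    [0,0,0,0,0,0.02,1],
    [0,0,0,0,0,0.02,1],
    [0,0,0,0,0,0.02,1],
    [0,0,0,0,0,0.02,1]
  ]
}}

```text
t: 3.55
ee_pos: [0.5663, -0.0293, 0.0649]
eef_rot: [0.844, 0.537, 0.002, 0.001]
ft_force: [0.3, -0.7, 0.2]
opening: 0.0004
grasp_force: 0.0
```

```bash
python3 - <<'E'
from h import *
togo([.565,-.029,.054])
s=snapshot("scene");find(s,["pin_mid","disc_centre","green_band","red_mark"]);save(s,"s2.png")
E
```

```text
t 3.55 pos [ 0.5663 -0.0293  0.0649] x [0.424 0.906 0.001] y [ 0.906 -0.424  0.004] f [ 0.34 -0.68  0.15] open 0.0
units [-0.001 -0.007  0.055]
pin_mid 0.95 [333.7 257.1] [ 0.5556 -0.0608  0.072 ]
disc_centre 0.81 [372.6 267.9] [ 0.523  -0.1084  0.054 ]
red_mark 0.79 [435.6 276.1] [ 0.4604 -0.1755  0.054 ]
```

View pics/s2.png

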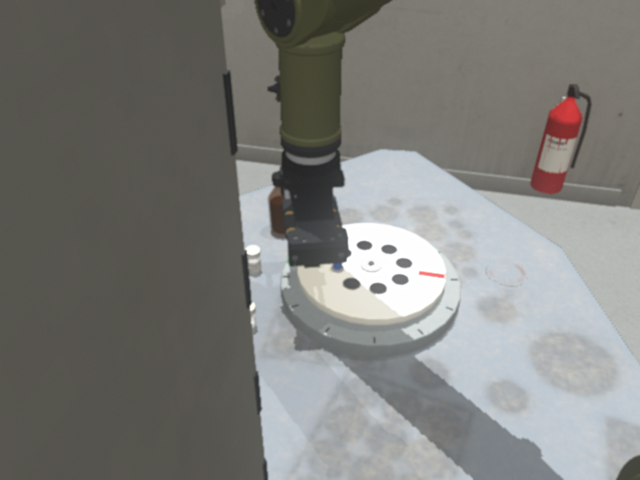

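Scene view: the gripper tip hovers over the ring near (318,268), clear of the pin at (337,266). The red mark (432,274) is visible on the right. Next I probe down to calibrate the contact height.

{"api": "play_rows", "payload": {
  "deltas": [
    [0,0,0,0,0,0.02,1],
    [0,0,0,0,0,0.04,1],
    [0,0,0,0,0,0.05,1],
    [0,0,0,0,0,0.05,1],
    [0,0,0,0,0,0.05,1]
  ]
}}

```text
t: 4.22
ee_pos: [0.5646, -0.0291, 0.0526]
eef_rot: [0.844, 0.537, -0.0, 0.0]
ft_force: [-0.8, 0.1, 2.5]
opening: 0.001
grasp_force: 1.2
```

{"api": "play_rows", "payload": {
  "deltas": [
    [0,0,0,0,0,0.01,1],
    [0,0,0,0,0,0.015,1],
    [0,0,0,0,0,0.015,1],
    [0,0,0,0,0,0.015,1],
    [0,0,0,0,0,0.015,1]
  ]
}}

```text
t: 4.63
ee_pos: [0.5647, -0.0291, 0.0498]
eef_rot: [0.844, 0.537, 0.0, 0.0]
ft_force: [0.1, -0.4, 4.6]
opening: 0.0004
grasp_force: 2.3
```

{"api": "play_rows", "payload": {
  "deltas": [
    [0,0,0,0,0,-0.1,1],
    [0,0,0,0,0.1,-0.15,1],
    [0,0,0,-0.02,0.2,-0.15,1],
    [0,0,0,-0.1,0.2,-0.12,1],
    [0,0,0,-0.18,0.2,-0.09,1]
  ]
}}

```text
t: 5.05
ee_pos: [0.586, -0.0787, 0.0671]
eef_rot: [0.843, 0.537, 0.0, -0.0]
ft_force: [-0.3, 0.2, -0.8]
opening: 0.0007
grasp_force: 0.0
```

```bash
python3 - <<'E'
from h import *
s=snapshot("scene");find(s,["pin_mid","red_mark"]);save(s,"s3.png");togo([.55,-.062,.068])
E
```

```text
pin_mid 0.96 [339.5 264.4] [ 0.5372 -0.0589  0.072 ]
red_mark 0.98 [435.6 265.2] [ 0.4794 -0.1918  0.054 ]
t 5.2 pos [ 0.584  -0.0799  0.0662] x [ 0.426  0.905 -0.001] y [ 0.905 -0.426 -0.003] f [0.61 0.57 0.35] open 0.001
units [ 0.008 -0.192 -0.009]
```

View pics/s3.png

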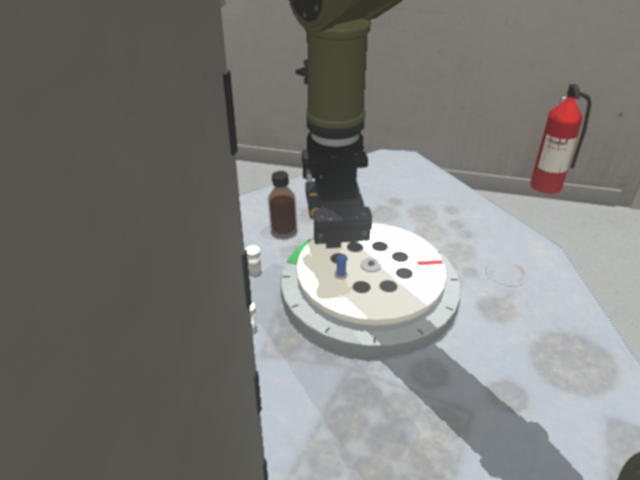

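Scene view: pin now at (341,264) and red mark at (430,263), so the disc has turned slightly anticlockwise. The tip is behind the pin. Next I check whether the disc is still moving.

```bash
python3 - <<'E'
from h import *
for i in range(2):
    s=snapshot("scene");find(s,["pin_mid","red_mark"])
E
```

```text
pin_mid 0.94 [343.7 264.2] [ 0.5344 -0.0643  0.072 ]
red_mark 0.68 [433.3 258.1] [ 0.4941 -0.1999  0.054 ]
pin_mid 0.88 [343.1 267. ] [ 0.5296 -0.0601  0.072 ]
red_mark 0.55 [250.5 324.7] [0.5121 0.0964 0.054 ]
```

The disc is drifting anticlockwise because my lift nudged it. I'll stop it now with a press, while it is still well below 5 rad and the pin is clear.

{"api": "play_rows", "payload": {
  "deltas": [
    [0,0,0,0,0,0.05,1],
    [0,0,0,0,0,0.095,1],
    [0,0,0,0,0,0.095,1],
    [0,0,0,0,0,0.095,1],
    [0,0,0,0,0,0.095,1]
  ]
}}

```text
t: 5.92
ee_pos: [0.5865, -0.0782, 0.0492]
eef_rot: [0.843, 0.537, 0.001, 0.0]
ft_force: [-0.2, 1.1, 5.5]
opening: 0.0006
grasp_force: 2.8
```

{"api": "play_rows", "payload": {
  "deltas": [
    [0,0,0,0,0,-0.015,1],
    [0,0,0,0,0,-0.03,1],
    [0,0,0,0,0,-0.05,1],
    [0,0,0,0,0,-0.075,1],
    [0,0,0,0,0,-0.095,1]
  ]
}}

```text
t: 6.33
ee_pos: [0.5847, -0.0789, 0.0674]
eef_rot: [0.844, 0.537, -0.001, -0.0]
ft_force: [-0.0, 0.2, -1.0]
opening: 0.0001
grasp_force: 0.0
```

```bash
python3 - <<'E'
from h import *
for c in("scene","scene"):
    s=snapshot(c);find(s,["pin_mid","disc_centre","red_mark"])
save(s,"s4.png")
togo([.55,-.062,.068])
E
```

```text
pin_mid 0.57 [349.  271.7] [ 0.5166 -0.0615  0.072 ]
disc_centre 0.87 [370.  265.7] [ 0.5292 -0.1081  0.054 ]
red_mark 0.8 [423.5 248.6] [ 0.5199 -0.2023  0.054 ]
pin_mid 0.68 [350.4 271.6] [ 0.5157 -0.0633  0.072 ]
disc_centre 0.74 [373.  266.2] [ 0.5259 -0.1112  0.054 ]
red_mark 0.56 [423.2 246.2] [ 0.5248 -0.2058  0.054 ]
t 6.7333 pos [ 0.5852 -0.0787  0.0673] x [ 0.423  0.906 -0.   ] y [ 0.906 -0.423 -0.001] f [-0.07 -0.21  0.45] open 0.0
units [ 0.001 -0.195 -0.004]
```

View pics/s4.png

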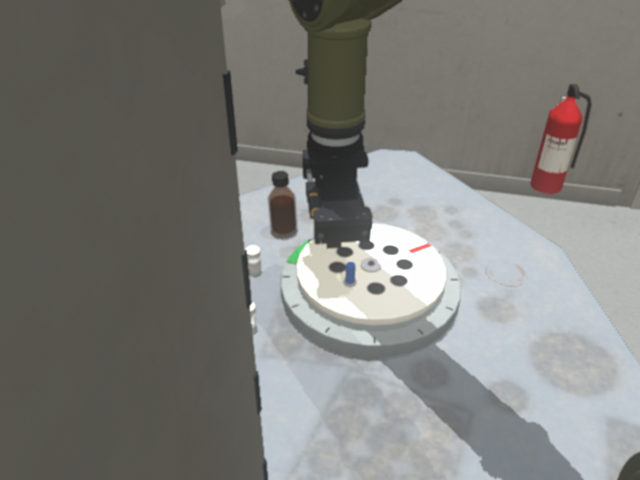

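Scene view: pin at (350,272), about 103° in world; red mark at (420,248); disc essentially at rest. I'll align with the new tangent (194°) and start behind the pin.

{"api": "play_rows", "payload": {
  "deltas": [
    [0,0,-0.019,0.01,-0.04,0,1],
    [0,0,-0.038,0.02,-0.08,0,1],
    [0,0,-0.057,0.04,-0.12,0,1],
    [0,0,-0.076,0.05,-0.16,0,1],
    [0,0,-0.095,0.065,-0.2,0,1]
  ]
}}

```text
t: 7.15
ee_pos: [0.5542, -0.0497, 0.0673]
eef_rot: [0.646, 0.763, -0.0, -0.0]
ft_force: [-0.8, -0.4, 0.2]
opening: 0.0005
grasp_force: 0.0
```

{"api": "play_rows", "payload": {
  "deltas": [
    [0,0,-0.013,0,0,0,1],
    [0,0,-0.013,0,0,0,1],
    [0,0,-0.013,0,0,0,1],
    [0,0,-0.013,0,0,0,1],
    [0,0,-0.013,0,0,0,1]
  ]
}}

```text
t: 7.57
ee_pos: [0.5549, -0.0502, 0.0675]
eef_rot: [0.618, 0.787, -0.0, 0.0]
ft_force: [0.4, 0.3, -0.0]
opening: 0.0004
grasp_force: 0.0
```

```bash
python3 - <<'E'
from h import *
s=snapshot("scene");find(s,["pin_mid","disc_centre","red_mark"])
s=snapshot("top");find(s,["pin_mid","disc_centre","red_mark"])
togo([.515,-.060,.068])
E
```

```text
pin_mid 0.71 [347.7 271.3] [ 0.5183 -0.0604  0.072 ]
disc_centre 0.77 [372.5 266.2] [ 0.5263 -0.1106  0.054 ]
red_mark 0.8 [425.5 248.2] [ 0.5191 -0.2056  0.054 ]
disc_centre 0.67 [356.  284.8] [ 0.5301 -0.1094  0.054 ]
red_mark 0.83 [418.3 289.5] [ 0.5206 -0.2129  0.054 ]
t 7.9667 pos [ 0.5547 -0.0499  0.0675] x [-0.239  0.971 -0.   ] y [0.971 0.239 0.   ] f [ 1.09  0.55 -0.37] open 0.0
units [-0.002 -0.205 -0.002]
```

{"api": "play_rows", "payload": {
  "deltas": [
    [0,0,0,0,-0.05,0,1],
    [0,0,0,0,-0.1,0,1],
    [0,0,0,0,-0.15,0,1],
    [0,0,0,0,-0.2,0,1],
    [0,0,0,0,-0.25,0,1]
  ]
}}

```text
t: 8.38
ee_pos: [0.5045, -0.0624, 0.0674]
eef_rot: [0.617, 0.787, -0.001, -0.0]
ft_force: [0.5, -0.5, -0.3]
opening: 0.0002
grasp_force: 0.0
```

{"api": "play_rows", "payload": {
  "deltas": [
    [0,0,0,0,-0.05,0,1],
    [0,0,0,0,-0.1,0,1],
    [0,0,0,0,-0.15,0,1],
    [0,0,0,0,-0.18,-0.1,1],
    [0,0,0,0,-0.18,-0.3,1]
  ]
}}

```text
t: 8.8
ee_pos: [0.4654, -0.0706, 0.1239]
eef_rot: [0.617, 0.787, -0.002, -0.005]
ft_force: [-0.8, -1.0, 0.6]
opening: 0.0004
grasp_force: 0.0
```

```bash
cat >> h.py <<'E'
C=np.array([.527,-.109]); G=np.degrees(np.arctan2(.046,.088))
def ang(cam="scene",pin=True):
    t=observe()["t"];s=snapshot(cam);out=[]
    for n,off in(("red_mark",159.3),("pin_mid",0)):
        r=pinpoint(s,n)
        if r:
            p=ray(s,r[0]["location"],Z[n])[:2]-C
            out.append((n,round(r[0]["p"],2),"r",round(float(np.hypot(*p)),3),"turntable mod 2pi",round(float(np.radians((np.degrees(np.arctan2(p[1],p[0]))-off-G)%360)),2)))
    print(round(t,3),cam,out)
E
python3 - <<'E'
from h import *
ang();ang("top");ang();togo([.565,-.029,.1])
E
```

```text
8.8 scene [('red_mark', 0.91, 'r', 0.101, 'turntable mod 2pi', 3.49), ('pin_mid', 0.62, 'r', 0.047, 'turntable mod 2pi', 3.49)]
8.95 top [('red_mark', 0.84, 'r', 0.095, 'turntable mod 2pi', 3.92), ('pin_mid', 0.57, 'r', 0.053, 'turntable mod 2pi', 3.99)]
9.1 scene [('red_mark', 0.84, 'r', 0.1, 'turntable mod 2pi', 4.45), ('pin_mid', 0.64, 'r', 0.056, 'turntable mod 2pi', 4.5)]
t 9.25 pos [ 0.4703 -0.0703  0.1264] x [-0.239  0.971  0.001] y [ 0.971  0.239 -0.002] f [ 0.62 -0.05 -0.08] open 0.0
units [0.087 0.51  0.131]
```

{"api": "play_rows", "payload": {
  "deltas": [
    [0,0,0,0.09,0.11,0,1],
    [0,0,0,0.185,0.225,0,1],
    [0,0,0,0.185,0.225,0.12,1],
    [0,0,0,0.185,0.225,0.24,1],
    [0,0,0,0.185,0.225,0.33,1]
  ]
}}

```text
t: 9.67
ee_pos: [0.505, -0.0229, 0.0592]
eef_rot: [0.616, 0.788, -0.0, -0.001]
ft_force: [-0.6, -0.4, 0.6]
opening: 0.0008
grasp_force: 0.0
```

```bash
python3 - <<'E'
from h import *
ang();ang("top");ang();ang("top");ang();togo([.506,-.024,.054])
E
```

```text
9.667 scene [('red_mark', 0.78, 'r', 0.098, 'turntable mod 2pi', 6.11)]
9.817 top [('red_mark', 0.67, 'r', 0.101, 'turntable mod 2pi', 3.47), ('pin_mid', 0.67, 'r', 0.048, 'turntable mod 2pi', 0.27)]
9.967 scene [('red_mark', 0.65, 'r', 0.097, 'turntable mod 2pi', 0.67), ('pin_mid', 0.82, 'r', 0.049, 'turntable mod 2pi', 0.74)]
10.117 top [('red_mark', 0.88, 'r', 0.1, 'turntable mod 2pi', 1.12), ('pin_mid', 0.62, 'r', 0.051, 'turntable mod 2pi', 1.11)]
10.267 scene [('red_mark', 0.82, 'r', 0.095, 'turntable mod 2pi', 1.53), ('pin_mid', 0.69, 'r', 0.048, 'turntable mod 2pi', 1.4)]
t 10.4167 pos [ 0.5062 -0.0239  0.0618] x [-0.239  0.971 -0.   ] y [0.971 0.239 0.   ] f [0.11 0.74 0.36] open 0.0
units [-0.    -0.001  0.039]
```

```bash
python3 - <<'E'
from h import *
for i in range(15): ang("scene" if i%2 else "top")
print(observe()["t"])
E
```

```text
10.417 top [('red_mark', 0.78, 'r', 0.099, 'turntable mod 2pi', 1.89), ('pin_mid', 0.92, 'r', 0.048, 'turntable mod 2pi', 1.91)]
10.567 scene [('red_mark', 0.77, 'r', 0.097, 'turntable mod 2pi', 2.36), ('pin_mid', 0.73, 'r', 0.046, 'turntable mod 2pi', 2.31)]
10.717 top [('red_mark', 0.78, 'r', 0.1, 'turntable mod 2pi', 2.69), ('pin_mid', 0.66, 'r', 0.052, 'turntable mod 2pi', 2.72)]
10.867 scene [('pin_mid', 0.94, 'r', 0.048, 'turntable mod 2pi', 3.04)]
11.017 top [('red_mark', 0.56, 'r', 0.097, 'turntable mod 2pi', 3.47), ('pin_mid', 0.65, 'r', 0.047, 'turntable mod 2pi', 3.54)]
11.167 scene [('red_mark', 0.65, 'r', 0.101, 'turntable mod 2pi', 3.89), ('pin_mid', 0.69, 'r', 0.048, 'turntable mod 2pi', 3.89)]
11.317 top [('pin_mid', 0.79, 'r', 0.048, 'turntable mod 2pi', 4.21)]
11.467 scene [('red_mark', 0.74, 'r', 0.107, 'turntable mod 2pi', 4.58), ('pin_mid', 0.85, 'r', 0.053, 'turntable mod 2pi', 4.73)]
11.617 top [('pin_mid', 0.8, 'r', 0.051, 'turntable mod 2pi', 4.96)]
11.767 scene [('red_mark', 0.88, 'r', 0.097, 'turntable mod 2pi', 5.26), ('pin_mid', 0.76, 'r', 0.051, 'turntable mod 2pi', 5.33)]
11.917 top [('red_mark', 0.78, 'r', 0.1, 'turntable mod 2pi', 5.59), ('pin_mid', 0.87, 'r', 0.049, 'turntable mod 2pi', 5.67)]
12.067 scene [('red_mark', 0.89, 'r', 0.1, 'turntable mod 2pi', 5.93), ('pin_mid', 0.71, 'r', 0.091, 'turntable mod 2pi', 0.19)]
12.217 top [('red_mark', 0.63, 'r', 0.101, 'turntable mod 2pi', 6.25), ('pin_mid', 0.76, 'r', 0.05, 'turntable mod 2pi', 6.21)]
12.367 scene [('red_mark', 0.61, 'r', 0.095, 'turntable mod 2pi', 0.3), ('pin_mid', 0.78, 'r', 0.05, 'turntable mod 2pi', 0.35)]
12.517 top [('red_mark', 0.62, 'r', 0.102, 'turntable mod 2pi', 0.63), ('pin_mid', 0.87, 'r', 0.051, 'turntable mod 2pi', 0.57)]
12.6667
```

```bash
python3 - <<'E'
from h import *
for i in range(4): ang("scene" if i%2 else "top")
print(observe()["t"])
E
```

```text
12.667 top [('red_mark', 0.89, 'r', 0.1, 'turntable mod 2pi', 0.91), ('pin_mid', 0.66, 'r', 0.046, 'turntable mod 2pi', 0.94)]
12.817 scene [('red_mark', 0.7, 'r', 0.096, 'turntable mod 2pi', 1.21), ('pin_mid', 0.79, 'r', 0.052, 'turntable mod 2pi', 1.16)]
12.967 top [('red_mark', 0.98, 'r', 0.104, 'turntable mod 2pi', 1.51), ('pin_mid', 0.57, 'r', 0.048, 'turntable mod 2pi', 1.52)]
13.117 scene [('red_mark', 0.82, 'r', 0.097, 'turntable mod 2pi', 1.8), ('pin_mid', 0.78, 'r', 0.046, 'turntable mod 2pi', 1.72)]
13.2667
```

```bash
python3 - <<'E'
from h import *
for i in range(3): ang("scene" if i%2 else "top")
print(observe()["t"])
E
```

```text
13.267 top [('red_mark', 0.92, 'r', 0.1, 'turntable mod 2pi', 2.05), ('pin_mid', 0.93, 'r', 0.052, 'turntable mod 2pi', 2.08)]
13.417 scene [('red_mark', 0.87, 'r', 0.099, 'turntable mod 2pi', 2.37), ('pin_mid', 0.93, 'r', 0.046, 'turntable mod 2pi', 2.28)]
13.567 top [('red_mark', 0.83, 'r', 0.103, 'turntable mod 2pi', 2.63), ('pin_mid', 0.96, 'r', 0.052, 'turntable mod 2pi', 2.67)]
13.7167
```

{"api": "play_rows", "payload": {
  "deltas": [
    [0,0,0,0,0,0,1],
    [0,0,0,0,0,0.01,1],
    [0,0,0,0,0,0.03,1],
    [0,0,0,0,0,0.07,1],
    [0,0,0,0,0,0.07,1]
  ]
}}

```text
t: 14.13
ee_pos: [0.506, -0.0239, 0.0468]
eef_rot: [0.617, 0.787, -0.0, -0.0]
ft_force: [0.7, 0.2, 6.9]
opening: 0.0008
grasp_force: 3.4
```

```bash
python3 - <<'E'
from h import *
ang("top");ang();ang("top");s=snapshot("top");save(s,"end.png");togo([.5,0,.05])
E
```

```text
14.133 top [('red_mark', 0.96, 'r', 0.099, 'turntable mod 2pi', 3.4), ('pin_mid', 0.96, 'r', 0.046, 'turntable mod 2pi', 3.4)]
14.283 scene []
14.433 top [('red_mark', 0.68, 'r', 0.099, 'turntable mod 2pi', 3.37), ('pin_mid', 0.92, 'r', 0.05, 'turntable mod 2pi', 3.33)]
t 14.6333 pos [ 0.507  -0.0237  0.0481] x [-0.239  0.971 -0.001] y [0.971 0.239 0.001] f [-0.44 -0.22  6.15] open 0.0
units [ 0.124 -0.005 -0.01 ]
```

View pics/end.png

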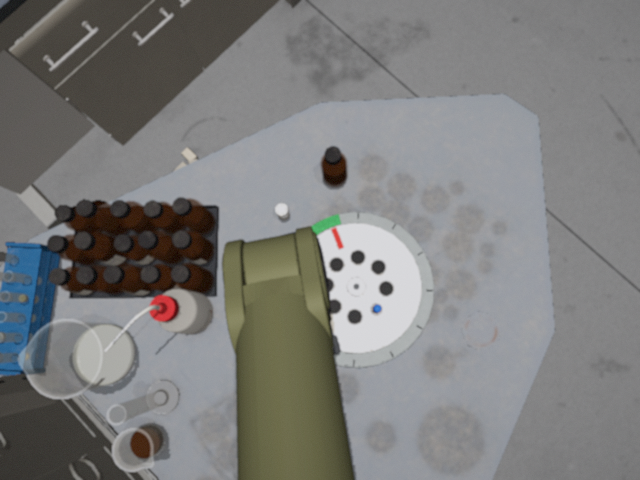

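Top view: red mark at (338,238), about 6° short of the green band's middle (326,225) and inside its 15° limit. The disc is at rest with a fingertip push of about 6 N, away from the pin, and the bottle and the visible vial are in place. Handing in.

```bash
python3 -c "
from bench import *
print(job_done())"
```

```text
the job is handed in; nothing more can be done
None
```

I handed the job in with the red mark stopped about 6° from the middle of the green band and the fingertip holding the disc at about 6 N; the disc coasted about two turns after the flick, following an accidental nudge while setting up that I stopped before it, and the verdict was not shown.

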